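# Reset the telescoping camera boom over the yellow cassette

## Robot

A 6-joint arm with a two-finger parallel gripper is mounted at the origin on the work surface. World frame = base frame: x ahead of the robot, y to its left, z up, the work surface at z = 0. Lengths are in m, angles in rad, forces in N, time in s.
With the tool pointing down it reaches from about 0.275 to 0.75 m from the base axis. Payload 10.2 kg.
Tool frame: the origin (TCP) lies on the centre line of the jaws, within the pads' length; the fingertips stand 11 mm ahead of it and the grasp point (between the pads) lies 8 mm behind it (bot.tcp_to_tips is the distance from the TCP to the fingertips, in m); z points along the fingers, y is the line along which they close (so a half turn about z gives the same grasp; the last joint's range is limited). The gripper opens to 85 mm and grips with 20 to 120 N. Pads are 22 mm wide; open, the fingers measure 114 mm over their backs; the gripper's body (76 mm by 85 mm) begins 54 mm behind the grasp point. The pads swing forward as they close: fully open they stand 13 mm farther back than shut.
Start: joints at [0.996, 0.313, 1.498, -0, 1.331, -0.223], TCP at [0.181, 0.493, 0.242] pointing down, gripper open.
Joint ranges: [-2.94, 2.94], [-0.97, 2.17], [0.19, 2.56], [-1.23, 4.37], [0.02, 3.11], [-2.88, 2.88]. Speed limits (rad/s): [2.39, 2.39, 3.01, 3.14, 3.14, 3.14].

## Interface

Orientations are given as a unit quaternion [w, x, y, z].
In Python, from bench import sensors, capture, calibration, bot, boxes_of gives the robot as it stands.
- The arm moves only by the tool drive_tool, never from a script. Its argument "targets" is a list of rows, each a list of 7 numbers: the turn, a rotation vector about the tool's x, y, z in degrees, then the shift along the tool's x, y, z in mm, then the finger opening in mm, from 0 to 85.4. In form: [[wx, wy, wz, dx, dy, dz, gripper], ...]. A call has 1 to 12 rows; each row shifts and turns the commanded pose from where the row before left it, along the tool's axes as they then stand; what a row does not reach is not made up. A row lasts 1/8 s, in which the tool goes at most 62.5 mm and 10.7 degrees, less where a joint would pass 70% of its speed; a pose out of reach is approached as far as the arm can. A call is refused whole if a number of a shift passes 62.5 or a number of a turn 10.7, either way. A call with a gripper value outside its range is refused whole. The fingers move at their own pace and stop on an object; "newtons" is the grip in N (left out, the last holds). Time passes only in rows, so rows that do not move let the fingers close. It gives the time, the measured TCP pose, the force, the opening and the grip force at its end, in the units of the state.
- sensors.get_state(): the state, without advancing time (a new reading comes with each control period).
- capture(name): name is "scene" or "top" or "wrist"; returns the picture (400x640x3 uint8, red, green, blue); there is no depth.
- calibration(name): a dict with "vfov" (degrees; the focal length in pixels is half the picture's height over the tangent of half this angle, whatever the lens; pixels are square), "cx", "cy" (the principal point, pixels), "rvec" (rotation vector, rad) and "tvec" (3), from world to camera coordinates, as OpenCV has them. Camera axes: x right, y down, z forward; pixel columns grow to the right and rows downward; lengths in m; the calibration is good to about 2 mm. A picture is of the moment at which its call begins: read the wrist's pose just before it. calibration takes no time and is no camera call; for the wrist camera it gives the pose at the moment of the call.
- bot.close_job(): hands the job in; it is judged then, once.
Trained networks look in the newest picture that a camera, given by its name, has taken for a name from the list of things; names that differ only in an ending like _2 or _b are one class to them, and where a whole thing is asked for, a point or a joint stands for the part that bears it (a point fixed in the world has none). Each returns a list of dicts, best first, with "confidence" (0 to 1); they miss things now and then, are a little off and sometimes report something else, mostly with a low value. They report only what shows in the picture. A call takes as long as a camera call. They do not tell look-alikes from the thing itself.
- boxes_of(camera, label): "box" ([left, top, right, bottom] as shares, 0 to 1, of the picture: columns of its width, rows of its height, round what is visible of it).
The state is a dict: "clock": time; "joint_positions": joint angles; "joint_velocities": joint speeds; "tau": joint torques, N m; "tool_pos": TCP position; "orientation": TCP orientation; "ft_force": force on the tool from outside, world axes, zero at the start; "ft_torque": the same for the moment, N m; "gripper_width": finger opening in m; "finger_force": force on a finger pad.
Only numpy, scipy, OpenCV 4.12 (cv2) and the standard library are available. Lean on these libraries where they do the work, as an engineer would, in place of code of your own. Each camera call takes 0.05 s, during which the arm holds its last target. There are 200 camera calls.

## Task

On the macro imaging stand, reset the telescoping camera boom so that the camera looks down on the yellow tissue cassette: pinch the red spring button in flush, slide the boom's outer tube, and let the button pop fully out through the tube hole that puts the lens over it, then let go. Work gently and by feel: never drag the tube hard against a button that is standing in a hole, keep the gripper off the camera, and leave the cassettes, the bottle and the black case where they are.

Things in the scene. Friction and masses are not known exactly. Their poses are not given: they have to be found in the camera images.
- stand: macro imaging stand bolted to the bench: grey base plate 160 x 470 x 12 mm, 40 mm square post near its -y end (y = -185 mm, 215 mm high), carrying a level telescoping boom along the stand's +y, axis 185 mm above the bench, straight over the stand's y axis. Origin: on the bench straight below boom axis and spring button; x to the side where the button sticks out, z up. A fixed 25 mm inner tube carries the button
- boom: the boom's outer tube: 30 mm square aluminium, wall 2 mm, slides along the stand's y only (4 N drag, at most 49 mm in, 88 mm out) over the inner tube; camera under its far end. Four 12 mm holes in its +x wall, unequally spaced 35 to 45 mm apart (feel for them): from the one in use, two lie towards the post, one towards the camera. Origin on its axis, at the button at the start; spans y -100 to +160 mm
- button_tip (a point): domed tip of the red spring button, a 10 mm round pin on the boom's +x side. Carried by the inner tube, it stays at stand y = 0, 185 mm up, and moves along x only. Out through a hole, its tip is 20 mm from the boom's axis: 5 mm proud of the outer tube's face. Pinched from above with 15 to 25 N, one pad on it, the other on the opposite face, it goes flush and the tube is held
- button (a joint): how far the button is pressed in (m): 0 = fully out, locking the tube with 1 mm play each way; 0.005 = flush, whence pulling the tube along (10 to 15 N) cams it under the wall; about 0.007 = riding inside, to spring out by itself at the next hole. Spring 3.2 N at 0, 5.2 N at flush. Standing in a hole it stops the tube dead; the tube's load on it must stay below 20 N
- lens (a point): centre of the camera's lens, looking straight down, 68 mm below the boom's axis, 130 mm from the button along +y of the stand at the start. Moves with the outer tube. With the tube at each of the three other holes, the lens is over one of the cassettes, up to 13 mm off its middle along the boom
- camera: white camera 46 x 44 mm with a black 54 mm ring light, hanging from the outer tube's far end, all of it below the tube and within 27 mm of the lens; its origin lies on the boom's axis, 130 mm before the lens, and moves with the tube
- cassette_yellow: yellow plastic tissue cassette, 40 x 28 x 6 mm (28 along the boom), lying loose in the white tray on the stand's base, under the boom; origin: centre of its underside, 16 mm above the bench. The lens must end over this one (within its outline). It may lie closer to the post than the camera starts (the boom is then pushed in by one hole), or farther by one hole or by two
- cassette_blue: blue cassette, same size, in the same tray; leave it alone
- cassette_green: green cassette, same size, in the same tray; leave it alone
- reagent: amber reagent bottle, 44 mm round, 95 mm high, standing on the bench on the robot's side of the stand; origin: centre of its underside; leave it alone
- case: black rounded eyepiece case, 48 x 108 x 30 mm, on the bench beyond the stand; origin: centre of its underside; leave it alone
Not all that is in view belongs to the job. Of the things like the cassette_yellow, leave any that is pink; of the rest the smaller one is meant.

How it is judged:
On the way:
1. the button is pressed inside and the tube has slid off its starting hole (value of joint button above 0.004 m and distance of lens from where it was at the start of the episode above 0.008 m).
At the end, for the whole second after the job is handed in: the lens is over the yellow cassette, within 15 mm of its middle seen from above, the button stands out of its hole to within 1.5 mm of fully out, and the boom is at rest (horizontal distance between lens and cassette_yellow below 0.015 m and value of joint button below 0.0015 m and linear speed of camera below 0.005 m/s); the robot touches nothing.
It fails at once if the tube is dragged against the button with more than 20 N (contact force between button and boom above 20 N).
It fails at once if the robot touches the camera (contact force between any of the fingers, the arm and camera above 1 N).
It fails at once if a cassette is moved by over 5 mm (distance of any of cassette_yellow, cassette_blue, cassette_green from where it was at the start of the episode above 0.005 m).
It fails at once if the bottle or the case is moved by over 15 mm (distance of any of reagent, case from where it was at the start of the episode above 0.015 m).
It also fails if it takes over 48 s, if anything falls off the work surface, if the arm or the gripper's body presses on something with over 40 N, if the wrist force passes 120 N, or if a joint passes its speed limit or range.

## Working session

There is one attempt and no reset: what is moved stays moved. The work goes in short steps, Python scripts to look and compute and a tool call to move; the robot and the scene stay as the last step left them, time stands still between calls to the robot, and variables do not carry over. Pictures are saved under pics/ and viewed, at most 10 in all, crops included, and the job is handed in when it is done.

Besides the shell and the picture viewer there is one more tool, called after "Request:" as name(argument=value, ...) on one line, values as JSON. drive_tool: Moves the arm, as the interface text tells. Its arguments: {"type":"object","properties":{"targets":{"type":"array","items":{"type":"array","items":{"type":"number"}}},"newtons":{"type":"number"}},"required":["targets"]}

```bash
mkdir -p pics
cat > h.py <<'E'
import numpy as np, cv2
from bench import sensors, capture, calibration, bot, boxes_of
def K(c):
    f=200/np.tan(np.radians(c['vfov'])/2); return np.array([[f,0,c['cx']],[0,f,c['cy']],[0,0,1]])
def ray(name,uv,z):
    c=calibration(name); R=cv2.Rodrigues(np.array(c['rvec'],float))[0]; t=np.array(c['tvec'],float)
    d=R.T@np.linalg.inv(K(c))@np.array([uv[0],uv[1],1.]); o=-R.T@t
    return o+d*(z-o[2])/d[2]
def proj(name,p):
    c=calibration(name); return cv2.projectPoints(np.array([p],float),np.array(c['rvec'],float),np.array(c['tvec'],float),K(c),None)[0][0,0]
def save(n,im): cv2.imwrite('pics/'+n,cv2.cvtColor(im,cv2.COLOR_RGB2BGR))
E
python3 - <<'E'
from h import *
a=capture('scene');b=capture('top')
save('s.png',a);save('t.png',b)
for n in ['scene','top']:
    for l in ['stand','boom','button_tip','camera','cassette_yellow','cassette_blue','cassette_green','reagent','case']:
        print(n,l,[(round(d['confidence'],2),(np.array(d['box'])*[640,400,640,400]).round().tolist()) for d in boxes_of(n,l)[:3]])
s=sensors.get_state();print(s['clock'],s['tool_pos'],s['orientation'])
for n in ['scene','top','wrist']:
    c=calibration(n);R=cv2.Rodrigues(np.array(c['rvec'],float))[0];print(n,-R.T@c['tvec'],R[2],c['vfov'])
E
```

```text
scene stand [(0.57, [261.0, 46.0, 368.0, 316.0])]
scene boom [(0.96, [292.0, 87.0, 332.0, 225.0])]
scene button_tip [(0.62, [302.0, 228.0, 329.0, 239.0])]
scene camera [(0.98, [300.0, 188.0, 332.0, 223.0]), (0.5, [290.0, 86.0, 327.0, 224.0])]
scene cassette_yellow [(0.92, [202.0, 288.0, 239.0, 314.0]), (0.9, [355.0, 334.0, 390.0, 373.0])]
scene cassette_blue [(0.68, [308.0, 273.0, 331.0, 291.0]), (0.46, [307.0, 247.0, 327.0, 262.0])]
scene cassette_green [(0.66, [304.0, 225.0, 325.0, 236.0]), (0.21, [310.0, 270.0, 330.0, 291.0])]
scene reagent [(0.66, [379.0, 246.0, 409.0, 290.0])]
scene case [(0.59, [225.0, 152.0, 254.0, 196.0])]
top stand [(0.77, [227.0, 154.0, 462.0, 281.0])]
top boom [(0.82, [269.0, 170.0, 402.0, 225.0]), (0.29, [252.0, 182.0, 267.0, 199.0])]
top button_tip []
top camera [(0.54, [275.0, 188.0, 299.0, 202.0])]
top cassette_yellow [(0.91, [182.0, 188.0, 208.0, 219.0]), (0.65, [270.0, 113.0, 294.0, 139.0]), (0.57, [272.0, 198.0, 285.0, 206.0])]
top cassette_blue [(0.6, [253.0, 181.0, 268.0, 198.0]), (0.22, [273.0, 192.0, 297.0, 203.0])]
top cassette_green [(0.54, [298.0, 195.0, 311.0, 210.0])]
top reagent [(0.81, [227.0, 235.0, 247.0, 254.0])]
top case [(0.88, [364.0, 166.0, 411.0, 190.0]), (0.54, [254.0, 182.0, 265.0, 197.0])]
1.0 [0.18089845 0.49286489 0.24227643] [-3.33037358e-05  1.74998620e-01  9.84568678e-01 -6.28968249e-06]
scene [0.80237441 0.51628786 0.75794383] [-0.28524855 -0.54585407 -0.78783031] 46.377945208458094
top [0.37987724 0.0517474  1.04585394] [ 2.05054449e-01 -3.56198427e-04 -9.78750502e-01] 47.23794850737035
wrist [0.10985803 0.51939779 0.37444014] [ 0.28056416 -0.10288107 -0.95430563] 69.09573051611136
```

Run:
```python
import cv2
a=cv2.imread('pics/s.png')[70:390,180:420];cv2.imwrite('pics/s2.png',cv2.resize(a,None,fx=1.85,fy=1.85,interpolation=2)) 
b=cv2.imread('pics/t.png')[100:300,170:470];cv2.imwrite('pics/t2.png',cv2.resize(b,None,fx=2.6,fy=2.6,interpolation=2))
```

```text
(no output)
```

View pics/s2.png

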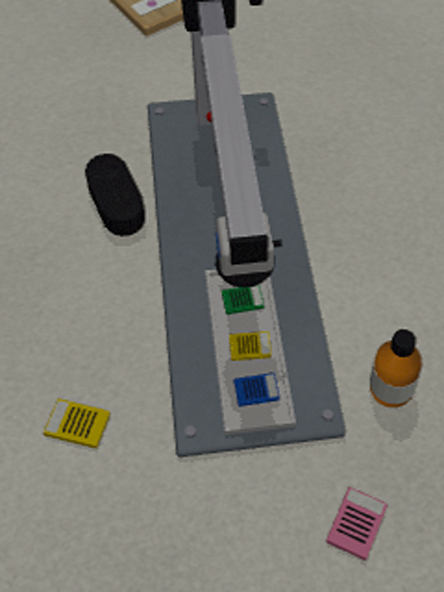

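View pics/t2.png

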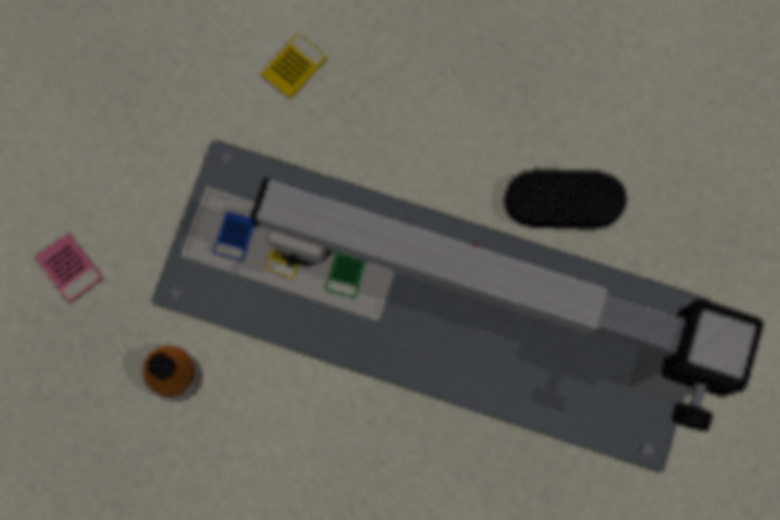

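The yellow candidates are the tray cassette at scene (315,256), the larger one on the bench at (221,301), and the pink one at (372,353). I choose the tray one. Next I work out the stand frame.

Run:
```python
from h import *
T=lambda u,v:(170+u/2.6,100+v/2.6)
S=lambda u,v:(180+u/1.85,70+v/1.85)
corn=[ray('top',T(*p),.012)[:2] for p in [(213,140),(153,303),(662,470)]]
cs=[ray('scene',S(*p),.012)[:2] for p in [(150,104),(273,94),(344,435),(178,454)]]
print('top corners',np.round(corn,4).tolist()); print('scene corners',np.round(cs,4).tolist())
yd=cs[3]-cs[0]+cs[2]-cs[1]; yd2=corn[1]-corn[2]
print([np.degrees(np.arctan2(*v[::-1])) for v in (yd,yd2)], np.linalg.norm(yd2),np.linalg.norm(corn[0]-corn[1]))
b1=ray('top',T(476,246),.185);b2=ray('scene',S(211,117),.185);print('button',b1,b2)
for n,p,q in [('g',(345,274),(243,299)),('y',(283,262),(250,346)),('b',(233,237),(257,389))]:
    print(n,ray('top',T(*p),.022),ray('scene',S(*q),.022))
print('boom end top', ray('top',T(265,180),.2),ray('top',T(255,220),.2), 'back',ray('top',T(606,290),.2),ray('top',T(597,328),.2))
print('big y',ray('top',T(294,66),.0),'bottle',ray('top',T(168,372),.05),'case',ray('top',T(566,200),.03))
```

```text
top corners [[0.7032, 0.1894], [0.5549, 0.2421], [0.399, -0.1948]]
scene corners [[0.547, -0.2428], [0.4023, -0.1885], [0.5631, 0.2478], [0.7077, 0.1939]]
[np.float64(69.78304860937959), np.float64(70.36183605384542)] 0.46378638185117654 0.15737424633968927
button [ 0.56213244 -0.02843479  0.185     ] [ 0.56211502 -0.02405632  0.185     ]
g [0.57458496 0.07218161 0.022     ] [0.58018175 0.07569248 0.022     ]
y [0.58673261 0.12639851 0.022     ] [0.59939845 0.12824756 0.022     ]
b [0.61038683 0.17028317 0.022     ] [0.61521991 0.17315168 0.022     ]
boom end top [0.61269325 0.1260257  0.2       ] [0.5826233  0.13356248 0.2       ] back [ 0.52407424 -0.1192866   0.2       ] [ 0.49665594 -0.11102012  0.2       ]
big y [0.7766464  0.11582493 0.        ] bottle [0.48953693 0.2217787  0.05      ] case [ 0.63423323 -0.12382428  0.03      ]
```

Request:
drive_tool(targets=[[0, 0, 10, 0, 0, -3, 85], [0, 0, 10, 0, 0, -3, 85], [0, 0, 10, 0, 0, -3, 85], [0, 0, 10, 0, 0, -3, 85], [0, 0, 10, 0, 0, -3, 85], [0, 0, 10, 0, 0, -3, 85], [0, 0, 10, 0, 0, -3, 85], [0, 0, 10, 0, 0, -3, 85], [0, 0, 9.8, 0, 0, 0, 85]], newtons=20)

```text
clock: 2.12
tool_pos: [0.181, 0.4929, 0.2665]
orientation: [-0.0, 0.821, 0.572, 0.0]
ft_force: [-0.3, 0.9, 0.3]
gripper_width: 0.0851
finger_force: 0.0
```

Request:
drive_tool(targets=[[0, 0, 0, -20, 28, 0, 85], [0, 0, 0, -33, 47, 0, 85], [0, 0, 0, -33, 47, 0, 85], [0, 0, 0, -33, 47, 0, 85], [0, 0, 0, -33, 47, 0, 85], [0, 0, 0, -33, 47, 0, 85], [0, 0, 0, -33, 47, 0, 85], [0, 0, 0, -33, 47, 0, 85], [0, 0, 0, -33, 47, 0, 85], [0, 0, 0, -33, 47, 0, 85], [0, 0, 0, -33, 47, 0, 85], [0, 0, 0, 0, 0, 0, 85]])

```text
clock: 3.62
tool_pos: [0.5307, -0.009, 0.2655]
orientation: [-0.0, 0.82, 0.572, -0.0]
ft_force: [-0.2, 1.0, -0.2]
gripper_width: 0.0849
finger_force: 0.0
```

Run:
```python
from h import *
s=sensors.get_state();im=capture('wrist');save('w1.png',im)
from scipy.spatial.transform import Rotation as Ro
q=np.array(s['orientation']);R=Ro.from_quat(q[[1,2,3,0]]).as_matrix()
print(s['clock'],s['tool_pos'],R.round(3).tolist(),s['ft_force'],s['gripper_width'])
print(proj('wrist',[.544,-.021,.2]),proj('wrist',[.5628,-.0277,.185]))
print(boxes_of('wrist','button_tip'))
```

```text
3.625 [ 0.53069324 -0.00896314  0.26545416] [[0.345, 0.939, -0.001], [0.939, -0.345, -0.0], [-0.0, -0.001, -1.0]] [-0.1619906   0.96789213 -0.17224162] 0.08492449447013449
[337.19406455 230.71719229] [361.1005972  222.98844805]
[{'box': [0.6202, 0.46, 0.6844, 0.6475], 'confidence': 0.44}]
```

View pics/w1.png

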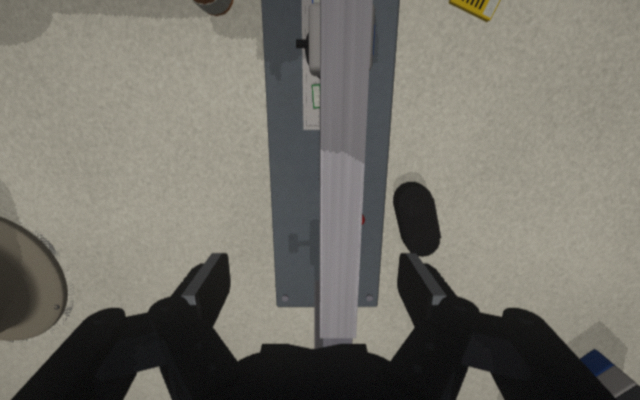

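Tube runs straight up the picture. The button is visible at (363,218), and the fingers straddle the tube clear on both sides.

Run:
```python
from h import *
im=cv2.imread('pics/w1.png')
g=cv2.GaussianBlur(cv2.cvtColor(im,cv2.COLOR_BGR2GRAY),(3,3),0).astype(int)
P=[]
for r in range(165,325,8):
    d=np.diff(g[r]); l=300+np.argmax(d[300:335]); e=350+np.argmin(d[350:380])
    P.append([r,l,e,*((ray('wrist',(l+1,r),.2)+ray('wrist',(e+1,r),.2))[:2]/2),np.linalg.norm(ray('wrist',(l+1,r),.2)-ray('wrist',(e+1,r),.2))])
P=np.array(P);print(P[::4].round(4).tolist())
v=cv2.fitLine(P[:,3:5].astype(np.float32),cv2.DIST_HUBER,0,.01,.01).ravel();print(v,np.degrees(np.arctan2(v[1],v[0])))
h=cv2.cvtColor(im,cv2.COLOR_BGR2HSV);m=((h[...,0]<8)|(h[...,0]>172))&(h[...,1]>130)&(h[...,2]>60)
ys,xs=np.nonzero(m[190:250,345:385]);print(len(xs),xs.mean()+345,ys.mean()+190,xs.max()+345)
b=ray('wrist',(xs.mean()+345,ys.mean()+190),.185)[:2]
d=v[:2]*np.sign(v[1]);t=d@(b-v[2:]);o=v[2:]+t*d;print('btn',b,'axis pt',o,'off',np.linalg.norm(b-o))
c=sensors.get_state()['tool_pos'][:2];D=o-c;print('tool shift mm',1e3*D@[.345,.939],1e3*D@[.939,-.345])
```

```text
[[165.0, 320.0, 364.0, 0.5629, 0.025, 0.0303], [197.0, 319.0, 362.0, 0.5547, 0.0036, 0.0306], [229.0, 319.0, 360.0, 0.5463, -0.0196, 0.0302], [261.0, 319.0, 359.0, 0.5376, -0.0445, 0.0306], [293.0, 319.0, 357.0, 0.5279, -0.0712, 0.0301]]
[ 0.33489242  0.9422564   0.54436785 -0.02552577] 70.434006
6 363.0 219.5 363
btn [ 0.56468352 -0.02439394] axis pt [ 0.54700347 -0.01811018] off 0.01876352650296777
tool shift mm -5.1954352759174895 20.666944083802683
```

Request:
drive_tool(targets=[[0, 0, -0.6, -5, 20.5, 0, 85], [0, 0, 0, 0, 0, 0, 85], [0, 0, 0, 0, 0, 30, 85], [0, 0, 0, 0, 0, 40, 85], [0, 0, 0, 0, 0, 18, 85], [0, 0, 0, 0, 0, 0, 70]])

```text
clock: 4.47
tool_pos: [0.546, -0.0166, 0.1777]
orientation: [-0.001, 0.816, 0.579, -0.001]
ft_force: [0.6, -0.2, 0.2]
gripper_width: 0.0707
finger_force: 0.0
```

Run:
```python
from h import *
s=sensors.get_state();im=capture('wrist');save('w2.png',im[150:400,170:500].repeat(2,0).repeat(2,1))
print(s['clock'],s['tool_pos'],s['ft_force'],s['gripper_width'])
print(proj('wrist',[.5658,-.0248,.185]))
```

```text
4.475 [ 0.5460156  -0.01662503  0.17767841] [ 0.57261029 -0.17920285  0.19498248] 0.07072297857224878
[354.04574199 275.22801182]
```

View pics/w2.png

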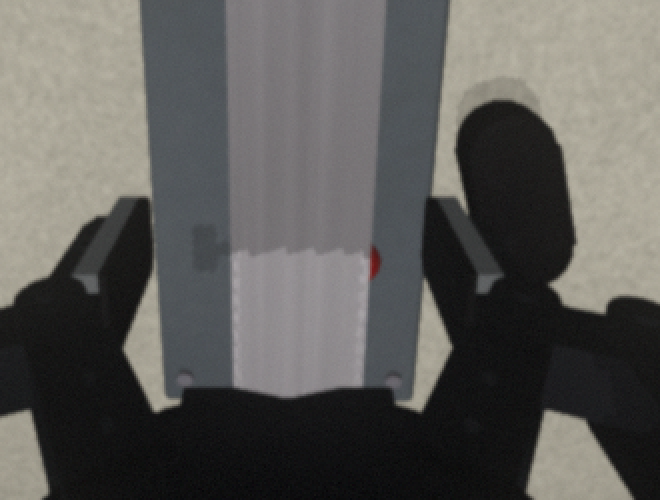

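Button at full-picture (357,281), tube edges at columns 286 and 355; the button sits a little behind the pads' centre.

Run:
```python
from h import *
c=sensors.get_state()['tool_pos'][:2]
X=np.array([.335,.942]);Y=np.array([.942,-.335])
for n,uv,z in [('btn',(357.5,281.5),.185),('L',(286,281),.2),('R',(355.5,281),.2)]:
    D=ray('wrist',uv,z)[:2]-c; print(n,1e3*D@X,1e3*D@Y)
```

```text
btn -4.5572826026567546 22.512421364811324
L 5.205882492848728 -11.487071905807266
R 5.3600416899057715 18.953097454667255
```

Request:
drive_tool(targets=[[0, 0, 0, -3, 3.5, 0, 60], [0, 0, 0, 0, 0, 0, 48], [0, 0, 0, 0, 0, 0, 44]])

```text
clock: 4.9
tool_pos: [0.5495, -0.0219, 0.1787]
orientation: [0.0, 0.816, 0.578, 0.0]
ft_force: [-0.9, -0.1, -0.4]
gripper_width: 0.0439
finger_force: 0.0
```

Request:
drive_tool(targets=[[0, 0, 0, 0, 0, 0, 38], [0, 0, 0, 0, 0, 0, 34], [0, 0, 0, 0, 0, 0, 31], [0, 0, 0, 0, 0, 0, 31]], newtons=20)

```text
clock: 5.4
tool_pos: [0.548, -0.0213, 0.1786]
orientation: [-0.002, 0.816, 0.578, -0.001]
ft_force: [-11.1, 2.2, 9.0]
gripper_width: 0.0314
finger_force: 10.2
```

Request:
drive_tool(targets=[[0, 0, 0, 0, -1.5, 0, 31], [0, 0, 0, 0, -0.5, 0, 29], [0, 0, 0, 0, 0, 0, 28], [0, 0, 0, 0, 0, 0, 28]], newtons=20)

```text
clock: 5.9
tool_pos: [0.5474, -0.021, 0.1788]
orientation: [-0.0, 0.816, 0.578, -0.0]
ft_force: [-4.1, 0.4, 5.8]
gripper_width: 0.03
finger_force: 20.1
```

Button flush (width 30.0 mm, 20 N). Now I pull the tube outward gently.

Request:
drive_tool(targets=[[0, 0, 0, 1, 0, 0, 28], [0, 0, 0, 1, 0, 0, 28], [0, 0, 0, 0, 0, 0, 28]])

```text
clock: 6.28
tool_pos: [0.5478, -0.0199, 0.1788]
orientation: [0.0, 0.816, 0.578, -0.001]
ft_force: [-6.7, -3.6, 6.8]
gripper_width: 0.0298
finger_force: 20.0
```

Request:
drive_tool(targets=[[0, 0, 0, 1, 0, 0, 28], [0, 0, 0, 0, 0, 0, 28]])

```text
clock: 6.52
tool_pos: [0.5481, -0.019, 0.1788]
orientation: [0.0, 0.816, 0.578, -0.001]
ft_force: [-6.4, -3.0, 7.1]
gripper_width: 0.0296
finger_force: 20.0
```

Request:
drive_tool(targets=[[0, 0, 0, 1, 0, 0, 28], [0, 0, 0, 0, 0, 0, 28]])

```text
clock: 6.78
tool_pos: [0.5484, -0.0182, 0.1788]
orientation: [0.0, 0.816, 0.578, -0.001]
ft_force: [-6.2, -5.0, 5.9]
gripper_width: 0.0295
finger_force: 19.7
```

Request:
drive_tool(targets=[[0, 0, 0, 1, 0, 0, 28], [0, 0, 0, 0, 0, 0, 28]])

```text
clock: 7.02
tool_pos: [0.5486, -0.0178, 0.1788]
orientation: [0.001, 0.816, 0.578, -0.001]
ft_force: [-7.9, -7.3, 7.4]
gripper_width: 0.03
finger_force: 19.5
```

Request:
drive_tool(targets=[[0, 0, 0, 1, 0, 0, 28], [0, 0, 0, 0, 0, 0, 28]])

```text
clock: 7.28
tool_pos: [0.5489, -0.017, 0.1788]
orientation: [0.001, 0.816, 0.578, -0.002]
ft_force: [-8.0, -9.0, 7.4]
gripper_width: 0.0297
finger_force: 19.3
```

Request:
drive_tool(targets=[[0, 0, 0, 1, 0, 0, 28], [0, 0, 0, 0, 0, 0, 28]])

```text
clock: 7.52
tool_pos: [0.5496, -0.015, 0.1788]
orientation: [0.0, 0.816, 0.578, -0.0]
ft_force: [-4.3, -0.9, 6.6]
gripper_width: 0.03
finger_force: 19.3
```

Request:
drive_tool(targets=[[0, 0, 0, 0.5, 0, 0, 28], [0, 0, 0, 0, 0, 0, 28]])

```text
clock: 7.78
tool_pos: [0.5497, -0.0147, 0.1788]
orientation: [0.0, 0.816, 0.578, -0.001]
ft_force: [-5.6, -3.5, 6.8]
gripper_width: 0.0298
finger_force: 19.4
```

Run:
```python
from h import *
im=capture('scene');save('s3.png',cv2.resize(im[70:250,250:370],None,fx=3.3,fy=3.3,interpolation=2))
a=cv2.imread('pics/s.png')[...,::-1]
# camera front shift: template from start picture
t=a[185:225,296:336];r=cv2.matchTemplate(im,np.ascontiguousarray(t),cv2.TM_CCOEFF_NORMED);print(cv2.minMaxLoc(r))
X=np.array([.335,.942]);o=np.array([.5462,-.0196])
p=lambda s:proj('scene',[*(o+X*s),.13]);print(p(.13),p(.14))
```

```text
(-0.5832868218421936, 0.9288548231124878, (337, 295), (297, 188))
[313.37852895 209.77450216] [314.18856559 214.57270587]
```

It cammed under the wall: the force dropped and the picture shows the tube about 6 mm out. Sliding on.

Request:
drive_tool(targets=[[0, 0, 0, 2.5, 0, 0, 28], [0, 0, 0, 2.5, 0, 0, 28], [0, 0, 0, 2.5, 0, 0, 28], [0, 0, 0, 2.5, 0, 0, 28], [0, 0, 0, 2.5, 0, 0, 28], [0, 0, 0, 2.5, 0, 0, 28], [0, 0, 0, 2.5, 0, 0, 28], [0, 0, 0, 2.5, 0, 0, 28], [0, 0, 0, 2.5, 0, 0, 28], [0, 0, 0, 1.5, 0, 0, 28], [0, 0, 0, 0, 0, 0, 28]])

```text
clock: 9.2
tool_pos: [0.5581, 0.0086, 0.1788]
orientation: [0.0, 0.816, 0.578, 0.0]
ft_force: [-0.4, 1.3, 4.6]
gripper_width: 0.0299
finger_force: 19.4
```

Run:
```python
from h import *
im=capture('scene')
a=cv2.imread('pics/s.png')[...,::-1]
t=a[185:225,296:336];r=cv2.matchTemplate(im,np.ascontiguousarray(t),cv2.TM_CCOEFF_NORMED);print(cv2.minMaxLoc(r))
s=sensors.get_state();X=np.array([.335,.942]);print(1e3*(s['tool_pos'][:2]-np.array([.5474,-.021]))@X)
o=np.array([.5462,-.0196])
for k in(.13,.155,.16,.165,.17):print(proj('scene',[*(o+X*k),.13]))
```

```text
(-0.5928277969360352, 0.9194755554199219, (273, 303), (299, 201))
31.52967054852331
[313.37852895 209.77450216]
[315.4278074  221.91328077]
[315.84749252 224.39926049]
[316.27054615 226.90519341]
[316.69700901 229.43132074]
```

Request:
drive_tool(targets=[[0, 0, 0, 1, 0, 0, 28], [0, 0, 0, 1, 0, 0, 28], [0, 0, 0, 0, 0, 0, 28]])

```text
clock: 9.62
tool_pos: [0.559, 0.011, 0.1788]
orientation: [-0.0, 0.816, 0.578, 0.001]
ft_force: [1.1, 4.8, 4.4]
gripper_width: 0.0299
finger_force: 19.9
```

Request:
drive_tool(targets=[[0, 0, 0, 1, 0, 0, 28], [0, 0, 0, 0, 0, 0, 28]])

```text
clock: 9.88
tool_pos: [0.5592, 0.0115, 0.1788]
orientation: [0.0, 0.816, 0.578, 0.0]
ft_force: [-0.7, 0.5, 5.1]
gripper_width: 0.0297
finger_force: 19.9
```

Request:
drive_tool(targets=[[0, 0, 0, 1, 0, 0, 28], [0, 0, 0, 0, 0, 0, 28]])

```text
clock: 10.12
tool_pos: [0.5594, 0.012, 0.1788]
orientation: [0.0, 0.816, 0.578, -0.0]
ft_force: [-2.6, -0.8, 5.5]
gripper_width: 0.0297
finger_force: 19.9
```

Run:
```python
from h import *
im=capture('scene');w=capture('wrist');t=capture('top')
x=lambda i,a,b,c,d,f:cv2.resize(i[a:b,c:d],(390,390),interpolation=2)
print(proj('top',[.565,-.0265,.185]),proj('scene',[.565,-.0265,.185]),proj('wrist',[.565,-.0265,.185]))
u,v=proj('top',[.565,-.0265,.185]).astype(int);p,q=proj('scene',[.565,-.0265,.185]).astype(int)
save('c.png',np.hstack([x(im,q-40,q+40,p-40,p+40,0),x(t,v-40,v+40,u-40,u+40,0)]))
```

```text
[352.00707894 193.18524114] [291.95640204 132.90248474] [346.64612831 330.59775433]
```

View pics/c.png

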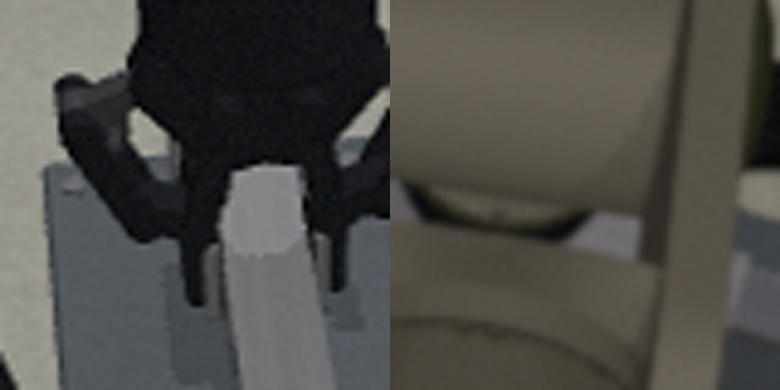

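Button hidden by the gripper in both views; I go on by feel.

Request:
drive_tool(targets=[[0, 0, 0, 1, 0, 0, 28], [0, 0, 0, 0, 0, 0, 28]])

```text
clock: 10.52
tool_pos: [0.5596, 0.0128, 0.1788]
orientation: [0.0, 0.816, 0.578, -0.0]
ft_force: [-3.4, -2.6, 5.8]
gripper_width: 0.0299
finger_force: 19.9
```

Request:
drive_tool(targets=[[0, 0, 0, 0.5, 0, 0, 28], [0, 0, 0, 0, 0, 0, 28]])

```text
clock: 10.78
tool_pos: [0.5598, 0.0132, 0.1788]
orientation: [0.0, 0.816, 0.578, -0.0]
ft_force: [-3.0, -1.8, 6.0]
gripper_width: 0.03
finger_force: 19.8
```

Request:
drive_tool(targets=[[0, 0, 0, 1, 0, 0, 28], [0, 0, 0, 0, 0, 0, 28]])

```text
clock: 11.02
tool_pos: [0.5601, 0.014, 0.1788]
orientation: [0.001, 0.816, 0.578, -0.0]
ft_force: [-3.5, -3.1, 6.3]
gripper_width: 0.0296
finger_force: 19.8
```

Request:
drive_tool(targets=[[0, 0, 0, 1, 0, 0, 28], [0, 0, 0, 0, 0, 0, 28]])

```text
clock: 11.28
tool_pos: [0.5602, 0.0144, 0.1788]
orientation: [0.001, 0.816, 0.578, -0.001]
ft_force: [-5.4, -6.5, 6.8]
gripper_width: 0.0298
finger_force: 19.8
```

Request:
drive_tool(targets=[[0, 0, 0, 0.6, 0, 0, 28], [0, 0, 0, 0, 0, 0, 28]])

```text
clock: 11.52
tool_pos: [0.5603, 0.0145, 0.1788]
orientation: [0.001, 0.816, 0.578, -0.001]
ft_force: [-7.0, -9.3, 7.7]
gripper_width: 0.0295
finger_force: 19.7
```

Blocked (0.1 mm of 0.6, force climbing): the button is standing in a hole. I back off to mid-play and release.

Request:
drive_tool(targets=[[0, 0, 0, -1, 0, 0, 28], [0, 0, 0, -1, 0, 0, 28], [0, 0, 0, -0.7, 0, 0, 28], [0, 0, 0, 0, 0, 0, 28]])

```text
clock: 12.02
tool_pos: [0.56, 0.0139, 0.1788]
orientation: [0.0, 0.816, 0.578, 0.001]
ft_force: [0.2, 1.5, 6.0]
gripper_width: 0.0299
finger_force: 19.8
```

Request:
drive_tool(targets=[[0, 0, 0, 0, 0, 0, 40], [0, 0, 0, 0, 0, 0, 60], [0, 0, 0, 0, 0, 0, 75], [0, 0, 0, 0, 0, 0, 85], [0, 0, 0, 0, 0, -30, 85], [0, 0, 0, 0, 0, -50, 85], [0, 0, 0, -40, 0, -10, 85], [0, 0, 0, 0, 0, 0, 85]])

```text
clock: 13.02
tool_pos: [0.5464, -0.0257, 0.2693]
orientation: [0.001, 0.817, 0.577, 0.0]
ft_force: [-0.3, -0.3, -0.3]
gripper_width: 0.0851
finger_force: 0.0
```

Run:
```python
from h import *
w=capture('wrist');u,v=proj('wrist',[.565,-.0265,.185]).astype(int);print(u,v)
save('w5.png',cv2.resize(w[v-50:v+50,u-70:u+50],None,fx=4,fy=4,interpolation=2))
im=capture('scene');s=cv2.resize(im[100:300,240:380],None,fx=3,fy=3,interpolation=2);save('s5.png',s)
```

```text
335 206
```

View pics/w5.png

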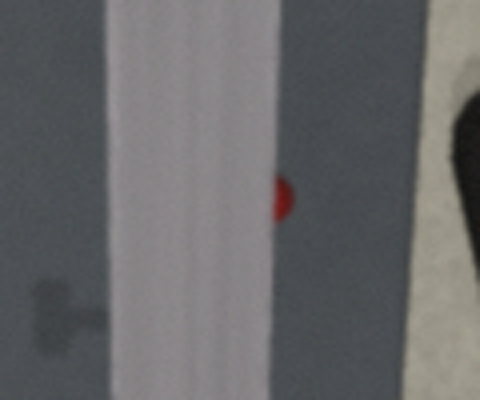

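View pics/s5.png

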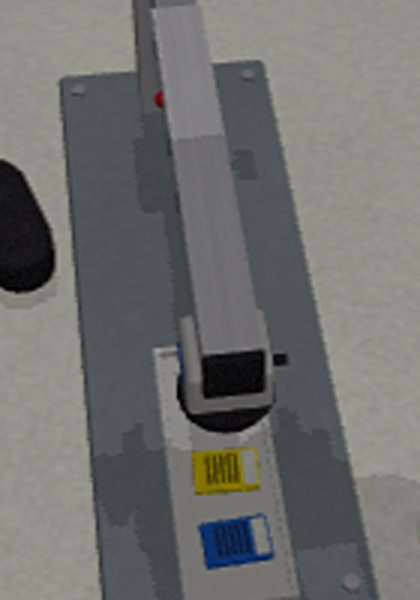

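The button stands proud at (339,206), and the lens sits just behind the yellow cassette because of the scene camera's parallax. One numeric check, then I hand in.

Run:
```python
from h import *
Y=np.array([.942,-.335]);X=np.array([.335,.942])
L=ray('wrist',(265+107/4,206),.2)[:2];R=ray('wrist',(265+274/4,206),.2)[:2];t=ray('wrist',(338.75,206),.185)[:2]
print('tip off axis mm',1e3*(t-(L+R)/2)@Y,'width',1e3*(R-L)@Y)
# lens from ring light lateral/along; yellow
im=capture('scene');a=cv2.imread('pics/s.png')[...,::-1]
r=cv2.matchTemplate(im,np.ascontiguousarray(a[185:225,296:336]),cv2.TM_CCOEFF_NORMED);print(cv2.minMaxLoc(r)[1:],'expect dv for 37mm', proj('scene',[*(np.array([.5462,-.0196])+X*.167),.13])-proj('scene',[*(np.array([.5462,-.0196])+X*.13),.13]))
y=ray('scene',(240+226/3,100+471/3),.022)[:2];b=t-.02*Y
print('yellow along',1e3*(y-b)@X,'lat',1e3*(y-b)@Y); print(sensors.get_state()['clock'])
```

```text
tip off axis mm 20.354723101983456 width 30.295280174464196
(0.9358649849891663, (273, 303), (299, 204)) expect dv for 37mm [ 3.06219093 18.13870521]
yellow along 155.7157176229911 lat -1.7736162560232673
13.175
```

```bash
python3 -c "
from bench import bot;print(bot.close_job())"
```

```text
the job is handed in; nothing more can be done
None
```

The boom is one hole farther out, about 37 mm, with the button fully out at about 20 mm from the axis and the lens about 10 mm from the yellow cassette's middle by my measurements (limit 15 mm). The gripper is clear and the job is handed in; it returned no verdict.

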